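Cap the lens, shut the case and snap the hook through its eye

ROBOT

A 6-joint arm with a two-finger parallel gripper is mounted at the origin on the work surface. World frame = base frame: x ahead of the robot, y to its left, z up, the work surface at z = 0. Lengths are in m, angles in rad, forces in N, time in s.
With the tool pointing down it reaches from about 0.35 to 0.775 m from the base axis. Payload 7.3 kg.
Tool frame: the origin (TCP) lies at the centre of the arm's flange, where the gripper is bolted on; the fingertips stand 178 mm ahead of it and the grasp point (between the pads) lies 159 mm ahead of it; z points along the fingers, y is the line along which they close (so a half turn about z gives the same grasp; the last joint's range is limited). The gripper opens to 92 mm and grips with 3 to 60 N. Pads are 19 mm wide; open, the fingers measure 130 mm over their backs; the gripper's body (75 mm by 190 mm) begins 47 mm behind the grasp point.
Start: joints at [-1.357, 0.342, 1.524, -0, 1.275, -0.146], TCP at [0.185, -0.491, 0.405] pointing down, gripper open.
Joint ranges: [-2.53, 2.53], [-0.77, 2.02], [0.04, 2.7], [-1, 4.14], [0.28, 2.66], [-3.11, 3.11]. Speed limits (rad/s): [2.57, 2.57, 3.14, 3.14, 3.14, 3.14].

INTERFACE

Orientations are given as [roll, pitch, yaw] about the fixed x, y, z axes, in that order (R = Rz(yaw) Ry(pitch) Rx(roll)).
In Python, from cell import telemetry, vision, ticket gives the robot as it stands.
- The arm moves only by the shell command python3 -m crank 'ROWS' [FORCE]. ROWS is JSON, a list of rows, each a list of 5 numbers: the gripper command: -1 is shut, 1 is fully open, values between are in proportion, then the shift along the tool's x, y, z in mm, then the turn about the tool's z in rad. In form: [[fingers, dx, dy, dz, roll], ...]. A call has 1 to 12 rows; each row is the pose to reach, as a shift and turn from the pose commanded when the call began, along the tool's axes at that moment; what a row does not reach only later rows make up. A row lasts 1/12 s, in which the tool goes at most 41.7 mm and 7.16 degrees, less where a joint would pass 70% of its speed; a pose out of reach is approached as far as the arm can. A call with a gripper value outside its range is refused whole. The fingers move at their own pace and stop on an object; FORCE is the grip in N (left out, the last holds). Time passes only in rows, so rows that repeat a pose let the fingers close. It gives the time, the measured TCP pose, the force, the opening and the grip force at its end, in the units of the state.
- telemetry.observe(): the state, without advancing time (a new reading comes with each control period).
- vision.read_camera(name): name is "scene" or "top" or "wrist"; returns (picture, depth): 384x512x3 uint8, red, green, blue; 384x512 float32, m along the optical axis (not along the pixel's ray), 0 where there is no reading.
- vision.get_calibration(name): a dict with "camera_matrix" (3x3 intrinsics, pixels), "rvec" (rotation vector, rad) and "tvec" (3), from world to camera coordinates, as OpenCV has them. Camera axes: x right, y down, z forward; pixel columns grow to the right and rows downward; lengths in m; the calibration is good to about 2 mm. A picture is of the moment at which its call begins: read the wrist's pose just before it. get_calibration takes no time and is no camera call; for the wrist camera it gives the pose at the moment of the call.
- ticket.hand_in(): hands the job in; it is judged then, once.
The state is a dict: "time": time; "qpos": joint angles; "qvel": joint speeds; "joint_efforts": joint torques, N m; "tool_pos": TCP position; "tool_rot": TCP orientation; "contact_force": force on the tool from outside, world axes, zero at the start; "torque": the same for the moment, N m; "opening": finger opening in m; "grip_force": force on a finger pad.
Only numpy, scipy, OpenCV 4.12 (cv2) and the standard library are available. Lean on these libraries where they do the work, as an engineer would, in place of code of your own. Each camera call takes 0.05 s, during which the arm holds its last target. There are 200 camera calls.

TASK

Pack the lens away: pinch the dust cap's two orange tabs, fit the cap flat on the mouth of the lens that stands in the open case and let the tabs spring out under its rim. Then shut the case lid so that its slotted tab drops over the steel eye, and press the red-handled snap hook down onto the eye's top bar until its gate passes the bar and springs shut, and leave it there. Leave the other things on the table where they are.

Things in the scene. Friction and masses are not known exactly. Their poses are not given: they have to be found in the camera images.
- case: Grey plastic transit case, fixed. Origin at the centre of its underside; x runs from its front (ledge and eye, nearest the robot) to the hinge, z up. Outside 150 (x) x 240 (y) x 95 (z) mm, walls 6 mm, open at the top. A solid ledge 50 (x) x 90 (y) mm, top at z = 94, sticks out at the front (x = -75 to -125) and carries the eye.
- eye (a point): Middle of the top bar of the steel eye on the case's ledge. The eye is an upright arch of 7 mm round bar: top bar along the case's y, its axis 46 mm above the shut lid's top and 150 mm above the table, legs at y = +-19 mm (31 mm clear between them). Axes as the case.
- lid_hinge (a point): Middle of the lid's hinge axis (along the case's y), at case x = +75, z = 95.5 mm. Axes as the case (fixed).
- lid (a joint): Lid angle in rad: 0 shut, grows as it opens; starts at 1.65 to 1.85 (upright, leaning a little away from the eye), stop at 1.95. A stiff hinge (0.4 N m of friction) keeps it wherever it is left; lid 0.35 kg. It can be pushed over from behind, then pressed down on its outer face.
- lid_tab (a point): Middle of the outer edge of the lid's tab; moves with the lid, at angle 0 its axes are the case's. Lid: plate 8 mm thick, 240 mm wide, its underside level with the hinge when shut, 150 mm long from the hinge; then the tab, 90 mm wide, to 200 mm, with a slot (18 x 52 mm, 175 mm from the hinge) for the eye.
- lens: Black lens with an aluminium rim, fixed, standing mouth up in a 78 mm square dark cradle inside the case. Origin at its underside; 66 mm outer diameter, 48 mm tall. Turned as the case.
- lens_mouth (a point): Centre of the lens mouth, level with the top of the rim, 54 mm above the table. The opening is 50 mm in diameter through a rim lip 5 mm thick; under the lip it widens to 60 mm, and the glass lies 18 mm below the mouth.
- cap: Black round dust cap, 56 mm disc, loose on the table, standing on its boss. Origin at the centre of the boss's underside, z up. Boss 28 mm across, z = 0 to 11; disc z = 11 to 15: its underside rests on the lens rim, so a fitted cap's origin is 11 mm below lens_mouth. Any turn about z will do. 50 g.
- cap_ears (a point): Point midway between the cap's two orange ears, on its axis at z = 27.5. Ears z = 15 to 40, 12 mm wide in x, outer faces at y = +-24 mm free, +-18 pinched. Under the disc each has a tongue (outer face y = +-23) with a nose out to y = +-28 at z = 1 to 4.5; pinched, the noses pass the 50 mm opening, let go they spring out under the lip.
- tab_l (a joint): Inward travel in m of the tab at the cap's +y: 0 free, 0.006 fully pinched. Spring 1 N at rest to 4 N fully pinched.
- tab_r (a joint): The same for the tab at the cap's -y.
- stand: Fixed wooden block 70 (x) x 34 (y) x 44 (z) mm on a steel foot 100 x 70 x 5 mm, with a slot 49 x 13 mm in which the snap hook stands upright, its foot 10.5 mm above the table. Origin at the centre of the underside.
- hook: Snap hook, 101 mm tall, 46 mm wide (x), upright, opening down; pull it straight up out of the stand. Origin at its foot on the centre line, z up. Loop of 10 mm round steel bar, open at the foot: 22 to 26 mm clear inside, up to z = 44. Spine with the gate's hinge at x = -16, nose at x = +16 (at the start, the side away from the robot). About 0.1 kg, varies.
- hook_handle (a point): Centre of the hook's flat red and black handle, at hook z = 77; handle 28 (x) x 12 (y) x 48 (z) mm, z = 53 to 101. Axes as the hook. Grip it across y, well above z = 50 so that the fingers stay clear of the eye when the bar is at the top of the loop.
- gate (a joint): Brass gate across the hook's opening at z = 9, 6 mm round, hinged at x = -16, tip at x = +13: 0 shut, grows as it swings up into the loop, to 1.25 rad. 2 to 5 N at the bar. The bar, along the hook's y, enters from below and passes the tip at z = 30 to 34 (x = +4 is good, nearer the nose is sooner); then the gate springs shut under it.
- tape: Yellow roll of packing tape, bystander, 100 mm across, 48 mm high.
- carton: Small cardboard carton, bystander, 130 x 90 x 60 mm.
- driver: Screwdriver lying on the table, bystander.
- marker: White and blue marker pen lying on the table, bystander, 135 mm long.
- jar: Small jar, bystander, 56 mm across, 75 mm high.
- can: Green can, bystander, 52 mm across, 110 mm high.
There are look-alikes about, which are no part of the job. Leave any green look-alike of the hook alone.

How it is judged:
By the outcome, as a careful person would: the job done as asked, in the order asked, and still so for the second after the job is handed in, with the robot touching nothing.
It also fails if it takes over 72 s, if anything falls off the work surface, if the arm or the gripper's body presses on something with over 40 N, if the wrist force passes 120 N, or if a joint passes its speed limit or range.

## Working session

There is one attempt and no reset: what is moved stays moved. The work goes in short steps, Python scripts to look and compute and a shell command to move; the robot and the scene stay as the last step left them, time stands still between calls to the robot, and variables do not carry over. Pictures are saved under pics/ and viewed, at most 14 in all, crops included, and the job is handed in when it is done.

```bash
ls; mkdir -p pics; cat > h.py <<'E'
import numpy as np,cv2
from cell import telemetry,vision,ticket
def cam(n):
    c=vision.get_calibration(n);K=np.array(c["camera_matrix"],float);R=cv2.Rodrigues(np.array(c["rvec"],float))[0];t=np.array(c["tvec"],float).ravel()
    return K,R,t
def ray(c,uv,z):
    K,R,t=c;uv=np.atleast_2d(uv).astype(float)
    d=np.c_[uv,np.ones(len(uv))]@np.linalg.inv(K).T@R;o=-R.T@t
    return o+d*((z-o[2])/d[:,2])[:,None]
def cloud(c,dep):
    K,R,t=c;v,u=np.mgrid[:dep.shape[0],:dep.shape[1]]
    p=np.stack([(u-K[0,2])/K[0,0]*dep,(v-K[1,2])/K[1,1]*dep,dep],-1)
    return (p-t)@R
def proj(c,p):
    K,R,t=c;q=(np.atleast_2d(p)@R.T+t)@K.T
    return q[:,:2]/q[:,2:]
def save(im,f): cv2.imwrite(f,cv2.cvtColor(im,cv2.COLOR_RGB2BGR))
E
python3 - <<'E'
from h import *
for n in("top","scene"):
    c=cam(n);im,d=vision.read_camera(n);np.savez(n,im=im,d=d);save(cv2.resize(im,(800,600)),f"pics/{n}0.png");print(n,-c[1].T@c[2],c[0][0,0])
print(telemetry.observe())
E
```

```text
pics
top [0.45280046 0.01893721 1.17318743] 371.69442101458
scene [1.25683611 0.67355197 0.88484218] 459.8117408154298
{'time': 0.1, 'qpos': array([-1.35696348e+00,  3.42670194e-01,  1.52491122e+00,  1.46798856e-05,
        1.27540934e+00, -1.45994846e-01]), 'qvel': array([ 0.00060241, -0.00049603, -0.00100844, -0.00082144,  0.00034928,
        0.00036642]), 'joint_efforts': array([ 3.02228618e-03, -4.32000983e+01, -2.44695228e+01,  7.19848112e-02,
        5.25731407e-02, -3.76874834e-05]), 'tool_pos': array([ 0.18485986, -0.49125459,  0.40410898]), 'tool_rot': array([-3.14021148e+00, -2.17278714e-04,  3.59823257e-01]), 'contact_force': array([-0.41727499, -0.16436338,  0.38400391]), 'torque': array([-0.01211398, -0.01924143,  0.01302982]), 'grip_force': 0.0, 'opening': 0.0918403372867873}
```

View pics/top0.png

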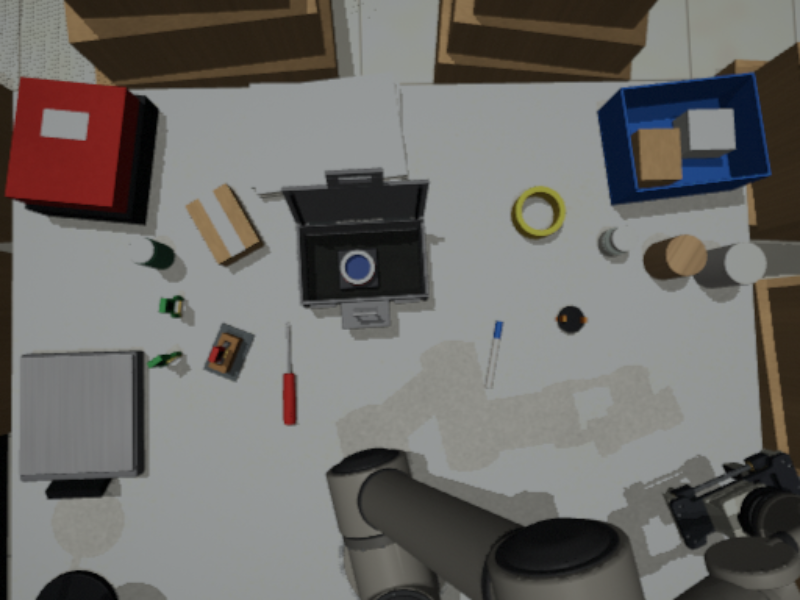

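View pics/scene0.png

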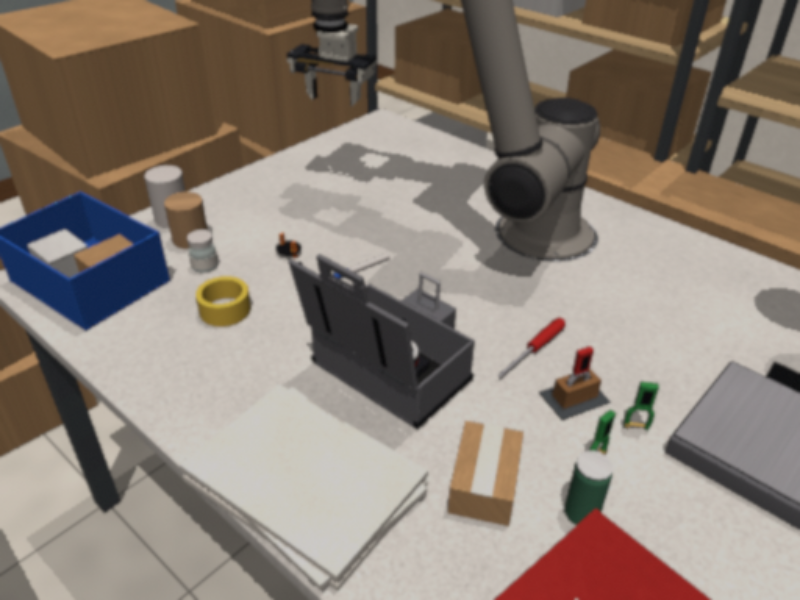

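The top view shows the case at (365,255), the lens at (357,267), the cap with orange tabs at (571,319), and the stand with the red hook at (228,351).
- Hook look-alikes: green hooks at (172,306) and (165,358), and the red screwdriver handle at (289,398). I choose the red hook in the wooden stand.
- Cap look-alikes: the lens at (357,267) and the jar at (615,241). I choose the black disc with two orange ears.

```bash
python3 - <<'E'
from h import *
D=np.load("top.npz");im,d=D["im"],D["d"];c=cam("top");P=cloud(c,d);hsv=cv2.cvtColor(im,cv2.COLOR_RGB2HSV)
print("table z",np.median(P[230:260,290:330,2]))
def box(m,x0,y0,x1,y1):
    o=np.zeros_like(m);o[y0:y1,x0:x1]=m[y0:y1,x0:x1];return o
H,S,V=[hsv[...,i].astype(int) for i in range(3)]
# cap ears
m=box(((H<20)&(S>120)&(V>90)),350,190,382,218)
n,l,s,ce=cv2.connectedComponentsWithStats(m.astype(np.uint8));print("ears",s[1:,4],ce[1:]);
for k in range(1,n): print(ray(c,ce[k],.035),np.median(P[l==k],0),P[l==k][:,2].max())
m=box(V<60,350,190,382,218);print("cap disc",ray(c,np.argwhere(m).mean(0)[::-1],.015))
# hook red
m=box(((H<8)|(H>172))&(S>150)&(V>70),130,212,165,245);q=np.argwhere(m)[:,::-1];print("red",q.mean(0),len(q),P[m].mean(0),P[m].max(0),P[m].min(0))
# lens rim
m=box((V>120)&(S<70),212,155,246,185);pts=P[m];pts=pts[(pts[:,2]>.04)&(pts[:,2]<.07)];print("rim",pts.mean(0),pts.min(0),pts.max(0),len(pts))
m=box((H>100)&(H<130)&(S>90),212,155,246,185);print("glass",ray(c,np.argwhere(m).mean(0)[::-1],.036),m.sum())
# case ledge z~.094 in front ; eye z>.13
sub=np.zeros(d.shape,bool);sub[180:212,210:262]=1
e=sub&(P[...,2]>.135)&(P[...,2]<.17);pe=P[e];print("eye",len(pe),pe.mean(0),pe.min(0),pe.max(0))
g=sub&(abs(P[...,2]-.094)<.006);pg=P[g][:,:2];print("ledge",cv2.minAreaRect((pg*1000).astype(np.float32)),len(pg))
sub[:]=0;sub[100:200,180:285]=1
g=sub&(abs(P[...,2]-.095)<.008);pg=P[g][:,:2];print("case",cv2.minAreaRect((pg*1000).astype(np.float32)),len(pg))
g=sub&(P[...,2]>.2);pl=P[g];print("lid top",len(pl),pl.min(0),pl.max(0))
sub[:]=0;sub[200:245,128:165]=1
g=sub&(abs(P[...,2]-.005)<.003);
w=box((H>5)&(H<22)&(S>90)&(V>60),128,205,165,245);w&=abs(P[...,2]-.044)<.01;print("wood",cv2.minAreaRect((P[w][:,:2]*1000).astype(np.float32)),w.sum())
ims=[im[150:215,195:275],im[195:250,125:205][:65],im[180:230,340:400]]
out=np.hstack([cv2.resize(a,(260,int(260*a.shape[0]/a.shape[1])),interpolation=cv2.INTER_CUBIC)[:170] if 1 else 0 for a in ims][:1]+[cv2.resize(a,(260,211),interpolation=cv2.INTER_CUBIC)[:170] for a in []]) if 0 else np.hstack([cv2.resize(a,(260,260),interpolation=cv2.INTER_CUBIC) for a in ims])
save(out,"pics/crop.png")
E
```

```text
table z 0.0011029001600355022
ears [ 2 10  3] [[356.  203.5]
 [360.8 203.5]
 [374.  204. ]]
[[ 0.46007568 -0.33084771  0.035     ]] [ 0.46027965 -0.3404796   0.00365869] 0.006260747186127812
[[ 0.45963844 -0.3458201   0.035     ]] [ 0.45959213 -0.34334608  0.04098902] 0.044954935024600816
[[ 0.45688932 -0.38698795  0.035     ]] [ 0.4568832  -0.38466083  0.04111965] 0.04360296186048379
cap disc [[ 0.45745611 -0.36501364  0.015     ]]
red [136.5 226.5] 38 [0.41311206 0.3195949  0.11136593] [0.42571781 0.32712766 0.11947318] [0.40058791 0.31224918 0.10343297]
rim [0.57008451 0.05793757 0.05454729] [0.53879384 0.0271443  0.04068825] [0.59973007 0.0905412  0.06091282] 128
glass [[0.57283967 0.05987622 0.036     ]] 185
eye 39 [0.47744395 0.04356473 0.15334565] [0.4736789  0.02326881 0.14930906] [0.48126952 0.06446576 0.15651039]
ledge ((480.8702697753906, 37.73019027709961), (55.96528244018555, 147.9971923828125), 1.6641318798065186) 588
case ((567.7807006835938, 47.297813415527344), (174.78909301757812, 239.94943237304688), 1.9961328506469727) 837
lid top 1286 [ 0.45280046 -0.0688872   0.20001752] [0.69678976 0.17089774 1.17318743]
wood ((412.5466613769531, 319.4610900878906), (33.71959686279297, 70.39302062988281), 66.83733367919922) 161
```

View pics/crop.png

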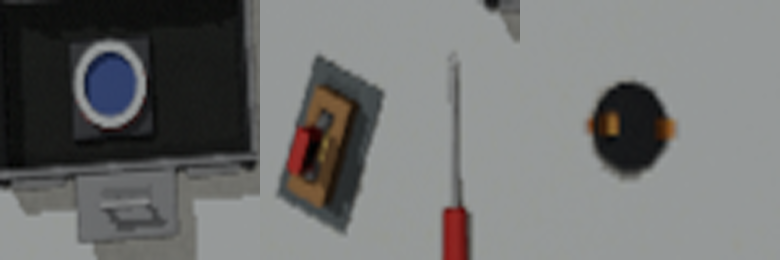

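The crop confirms the cap with its two ears, the red hook in the wooden stand, and the lens and eye. Now I move above the cap.

```bash
python3 -m crank '[[1,38,-3,5,0.06],[1,76,-6,11,0.12],[1,114,-9,17,0.18],[1,152,-11,23,0.24],[1,190,-14,29,0.3],[1,228,-17,34,0.36],[1,266,-20,39,0.425],[1,300,-22,44,0.425],[1,300,-22,44,0.425],[1,300,-22,44,0.425],[1,300,-22,44,0.425]]' 
cat > w.py <<'E'
from h import *
import sys
s=telemetry.observe();c=cam("wrist");im,d=vision.read_camera("wrist")
np.savez(sys.argv[1],im=im,d=d,K=c[0],R=c[1],t=c[2]);print("tcp",s["tool_pos"],s["tool_rot"],"cam",-c[1].T@c[2],"f",c[0][0,0],"t",s["time"])
save(im,f"pics/{sys.argv[1]}.png")
E
python3 w.py w1
```

```text
time: 1.02
tool_pos: [0.4577, -0.3651, 0.3603]
tool_rot: [-3.141, 0.001, -0.064]
contact_force: [-0.3, 1.2, -0.8]
opening: 0.092
grip_force: 0.0
tcp [ 0.4577459  -0.36512093  0.36026494] [-3.14122658e+00  1.14509632e-03 -6.44731853e-02] cam [ 0.53458762 -0.37061162  0.34011636] f 324.9916770902793 t 1.0167
```

View pics/w1.png

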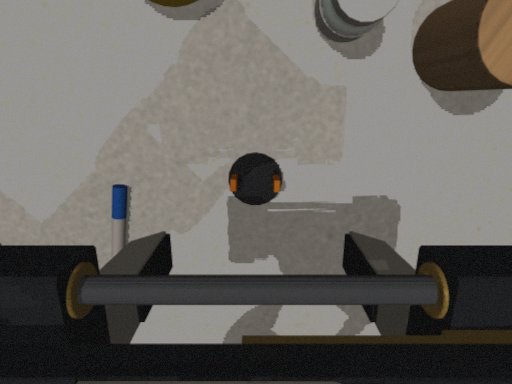

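The wrist view shows the cap at (256,180) with its ears at (234,184) and (277,184), between and ahead of the fingers.

```bash
python3 - <<'E'
from h import *
D=np.load("w1.npz");im=D["im"];c=(D["K"],D["R"],D["t"]);P=cloud(c,D["d"]);hsv=cv2.cvtColor(im,cv2.COLOR_RGB2HSV);H,S,V=[hsv[...,i].astype(int) for i in range(3)]
b=np.zeros(V.shape,bool);b[145:215,215:300]=1
m=b&(H<20)&(S>120)&(V>60);n,l,s,ce=cv2.connectedComponentsWithStats(m.astype(np.uint8))
for k in range(1,n):
    if s[k,4]>5:
        q=P[l==k];t=q[q[:,2]>.037];print(s[k],"depth top",t.mean(0),len(t),"med",np.median(q,0))
m2=b&(P[...,2]>.011)&(P[...,2]<.022);print("disc",P[m2].mean(0),P[m2].min(0),P[m2].max(0))
m3=b&(V<45)&(np.hypot(*(np.moveaxis(P[...,:2],-1,0)-np.array([.458,-.365])[:,None,None]))<.032)
(cx,cy),r=cv2.minEnclosingCircle(np.argwhere(m3)[:,::-1].astype(np.float32));print(cx,cy,r,ray(c,(cx,cy),.015))
print("table",np.median(P[60:120,200:240],(0,1)))
E
```

```text
[230 174   7  18 110] depth top [ 0.45783226 -0.34261988  0.03956569] 82 med [ 0.45912116 -0.3426194   0.03923275]
[273 175   8  18 121] depth top [ 0.4554617  -0.38406487  0.04335059] 80 med [ 0.4554246  -0.38372285  0.03906362]
disc [ 0.45719794 -0.36367099  0.01481101] [ 0.42826986 -0.3910234   0.01146623] [ 0.48371963 -0.33631839  0.02125889]
254.97256469726562 178.17835998535156 26.306602478027344 [[ 0.4567615  -0.36341266  0.015     ]]
table [ 5.45789743e-01 -3.34071067e-01 -1.58408816e-04]
```

```bash
python3 -m crank '[[1,-1,-1.5,40,0],[1,-1,-1.5,80,0],[1,-1,-1.5,115,0],[1,-1,-1.5,140,0],[1,-1,-1.5,155,0],[1,-1,-1.5,162,0],[1,-1,-1.5,162,0],[0.2,-1,-1.5,162,0],[-1,-1,-1.5,162,0],[-1,-1,-1.5,162,0],[-1,-1,-1.5,162,0],[-1,-1,-1.5,162,0]]' 15; python3 -m crank '[[-1,0,0,0,0],[-1,0,0,0,0],[-1,0,0,0,0],[-1,0,0,0,0]]'
```

```text
time: 2.07
tool_pos: [0.4571, -0.3637, 0.1996]
tool_rot: [3.141, -0.001, -0.065]
contact_force: [-0.2, -0.6, -0.5]
opening: 0.063
grip_force: 0.0
time: 2.4
tool_pos: [0.4571, -0.3637, 0.199]
tool_rot: [3.141, -0.0, -0.065]
contact_force: [-0.3, 1.3, 2.4]
opening: 0.0365
grip_force: 3.9
```

```bash
python3 -m crank '[[-1,0,0,0,0],[-1,0,0,0,0],[-1,0,0,-15,0],[-1,0,0,-45,0],[-1,0,0,-85,0],[-1,0,0,-125,-0.12],[-1,0,0,-165,-0.24],[-1,0,0,-200,-0.36],[-1,0,0,-221,-0.48],[-1,0,0,-221,-0.6],[-1,0,0,-221,-0.72],[-1,0,0,-221,-0.84]]'
```

```text
time: 3.4
tool_pos: [0.4569, -0.3635, 0.4199]
tool_rot: [3.141, 0.0, 0.781]
contact_force: [-0.2, -0.2, -1.5]
opening: 0.0347
grip_force: 15.0
```

```bash
python3 -m crank '[[-1,10,-6,0,-0.12],[-1,25,-15,0,-0.24],[-1,45,-27,0,-0.36],[-1,66,-39,0,-0.48],[-1,88,-52,0,-0.6],[-1,110,-65,0,-0.72],[-1,132,-78,0,-0.84],[-1,154,-91,0,-0.96],[-1,176,-104,0,-1.08],[-1,196,-116,0,-1.2],[-1,214,-126,0,-1.32],[-1,226,-133,0,-1.44]]'
```

```text
time: 4.4
tool_pos: [0.5257, -0.1086, 0.4193]
tool_rot: [-3.142, -0.001, 2.222]
contact_force: [0.1, 0.4, -0.6]
opening: 0.0348
grip_force: 15.0
```

```bash
python3 -m crank '[[-1,15,19,0,-0.12],[-1,32,41,0,-0.24],[-1,50,64,0,-0.36],[-1,68,87,0,-0.48],[-1,84,108,0,-0.6],[-1,97,124,0,-0.72],[-1,104,133,0,-0.84],[-1,107,137,0,-0.95],[-1,107,137,0,-0.95],[-1,107,137,0,-0.95]]'; python3 w.py w2
```

```text
time: 5.23
tool_pos: [0.5707, 0.0575, 0.4192]
tool_rot: [-3.141, -0.001, -3.121]
contact_force: [-0.2, -0.9, 0.1]
opening: 0.0348
grip_force: 15.0
tcp [0.57074878 0.05749593 0.4192157 ] [-3.14136119e+00 -8.28721557e-04 -3.12107209e+00] cam [0.49319416 0.05537896 0.39921781] f 324.9916770902793 t 5.2333
```

View pics/w2.png

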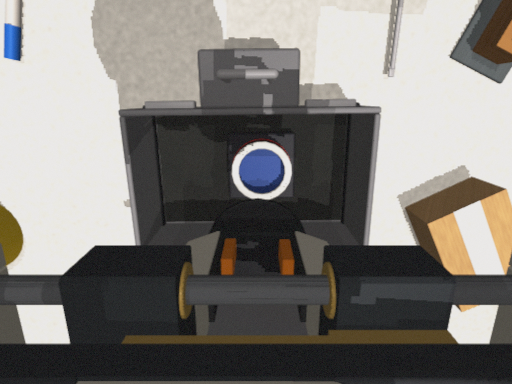

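The lens rim is at (261,170), the eye bar runs (220–278,74), and the held cap's ears are at (229,257) and (287,257).

```bash
python3 - <<'E'
from h import *
D=np.load("w2.npz");im=D["im"];c=(D["K"],D["R"],D["t"]);P=cloud(c,D["d"]);hsv=cv2.cvtColor(im,cv2.COLOR_RGB2HSV);H,S,V=[hsv[...,i].astype(int) for i in range(3)]
b=np.zeros(V.shape,bool);b[130:203,225:297]=1
m=b&(V>150)&(S<60);q=np.argwhere(m)[:,::-1].astype(np.float32)
pr=ray(c,q,.054)[:,:2]; print("rim z",np.median(P[m],0))
(cx,cy),r=cv2.minEnclosingCircle((pr*1000).astype(np.float32));print("rim circ",cx,cy,r)
hull=cv2.convexHull((pr*1000).astype(np.float32)); print("ell",cv2.fitEllipse(hull))
g=b&(H>95)&(H<130)&(S>90);pg=ray(c,np.argwhere(g)[:,::-1],.054)[:,:2]*1000;print("glass@mouth",cv2.fitEllipse(cv2.convexHull(pg.astype(np.float32))))
e=np.zeros_like(b);e[55:95,200:300]=1;e&=(P[...,2]>.14)&(P[...,2]<.165)
pe=P[e];print("eye",len(pe),pe.mean(0),pe.min(0),pe.max(0),"rays",ray(c,np.argwhere(e).mean(0)[::-1],.1535)); f=np.polyfit(pe[:,1],pe[:,0],1);print("slope",f)
w=np.zeros_like(b);w[90:250,110:390]=1;w&=(abs(P[...,2]-.095)<.006)&(P[...,2]<.12);print("case top",w.sum(),cv2.minAreaRect((P[w][:,:2]*1000).astype(np.float32)))
fw=np.zeros_like(b);fw[100:120,160:340]=1;fw&=abs(P[...,2]-.095)<.005;pf=P[fw];
l=np.zeros_like(b);l[45:110,195:305]=1;l&=abs(P[...,2]-.094)<.004;print("ledge",cv2.minAreaRect((P[l][:,:2]*1000).astype(np.float32)))
# held cap disc
k=np.zeros_like(b);k[195:245,200:320]=1;k&=(P[...,2]>.22)&(P[...,2]<.26);pk=P[k];print("held disc",k.sum(),np.median(pk,0),pk.min(0),pk.max(0))
E
```

```text
rim z [0.56541206 0.06153232 0.05369274]
rim circ 568.1505737304688 61.34444046020508 32.806182861328125
ell ((568.433349609375, 61.32637405395508), (64.4590072631836, 64.91809844970703), 175.1070556640625)
glass@mouth ((553.7205200195312, 64.8668441772461), (53.43171310424805, 78.93799591064453), 74.77421569824219)
eye 614 [0.47601653 0.04813492 0.15258869] [0.47187423 0.02621576 0.1400577 ] [0.47990379 0.06998281 0.15531469] rays [[0.47607314 0.04816204 0.1535    ]]
slope [-0.02964106  0.4774433 ]
case top 5533 ((561.5208740234375, 51.026222229003906), (151.9379425048828, 241.8954620361328), 0.9261869788169861)
ledge ((476.510986328125, 47.83454895019531), (51.40142822265625, 99.36605072021484), 1.1318377256393433)
held disc 3834 [0.55889378 0.05688387 0.23522195] [0.54346105 0.02797026 0.23121623] [0.57032437 0.08736352 0.25906976]
```

```bash
python3 -m crank '[[-1,2,3.5,30,0],[-1,2,3.8,65,0],[-1,2,3.8,100,0],[-1,2,3.8,130,0],[-1,2,3.8,148,0],[-1,2,3.8,156,0],[-1,2,3.8,156,0],[-1,2,3.8,156,0]]'; python3 -m crank '[[-1,0,0,3,0],[-1,0,0,6,0],[-1,0,0,9,0],[-1,0,0,12,0],[-1,0,0,14,0],[-1,0,0,16,0],[-1,0,0,18,0],[-1,0,0,18,0]]'
```

```text
time: 5.95
tool_pos: [0.5691, 0.0606, 0.2644]
tool_rot: [-3.141, 0.001, -3.12]
contact_force: [0.2, 0.4, -0.5]
opening: 0.0348
grip_force: 15.0
time: 6.62
tool_pos: [0.5686, 0.0611, 0.2452]
tool_rot: [-3.142, -0.001, -3.118]
contact_force: [-0.4, -0.7, -0.3]
opening: 0.0349
grip_force: 15.0
```

```bash
python3 -m crank '[[-1,0,0,1,0],[-1,0,0,2,0],[-1,0,0,3,0],[-1,0,0,4,0],[-1,0,0,4,0]]'
```

```text
time: 7.03
tool_pos: [0.5687, 0.0611, 0.2421]
tool_rot: [-3.141, 0.0, -3.118]
contact_force: [-0.8, 0.2, 3.1]
opening: 0.0349
grip_force: 15.0
```

```bash
python3 -m crank '[[-1,0,0,1.5,0],[-1,0,0,1.5,0],[-1,0,0,1.5,0]]'; python3 -m crank '[[0.5,0,0,0,0],[0.5,0,0,0,0],[0.5,0,0,0,0],[0.5,0,0,0,0],[0.5,0,0,0,0],[0.5,0,0,-20,0],[0.5,0,0,-60,0],[0.5,0,0,-100,0],[0.5,0,0,-140,0],[0.5,0,0,-170,0],[0.5,0,0,-180,0],[0.5,0,0,-180,0]]'; python3 w.py w3; python3 - <<'E'
from h import *
D=np.load("w3.npz");im=D["im"];c=(D["K"],D["R"],D["t"]);P=cloud(c,D["d"])
g=(P[...,2]>.04)&(P[...,2]<.1)&(np.hypot(P[...,0]-.5683,P[...,1]-.0613)<.033)
p=P[g];print(len(p),np.percentile(p[:,2],[2,25,50,75,98]))
t=p[p[:,2]>.078];print("ears",t[t[:,1]>.061].mean(0),t[t[:,1]<.061].mean(0))
dd=p[(p[:,2]>.053)&(p[:,2]<.064)];print("disc",dd.mean(0)); A=np.c_[dd[:,0]-.568,dd[:,1]-.061,np.ones(len(dd))];print("plane",np.linalg.lstsq(A,dd[:,2],rcond=None)[0])
save(cv2.resize(im[60:240,110:390],(784,504)),"pics/w3c.png")
E
```

```text
time: 7.28
tool_pos: [0.5687, 0.0611, 0.2418]
tool_rot: [-3.141, 0.001, -3.118]
contact_force: [-4.0, -0.3, 12.1]
opening: 0.0349
grip_force: 15.0
time: 8.28
tool_pos: [0.5689, 0.0611, 0.4231]
tool_rot: [-3.141, 0.006, -3.118]
contact_force: [-0.3, -0.4, -0.0]
opening: 0.0689
grip_force: 0.0
tcp [0.56891943 0.06111848 0.42307634] [-3.14120032  0.00584895 -3.11837232] cam [0.49152246 0.05879989 0.40257038] f 324.9916770902793 t 8.2833
2752 [0.0519053  0.05485699 0.05762595 0.05836622 0.08299341]
ears [0.56930033 0.08200258 0.08268496] [0.5693894  0.04049816 0.08258456]
disc [0.56645812 0.0618377  0.05696183]
plane [ 0.02664195 -0.00776048  0.05700941]
```

View pics/w3c.png

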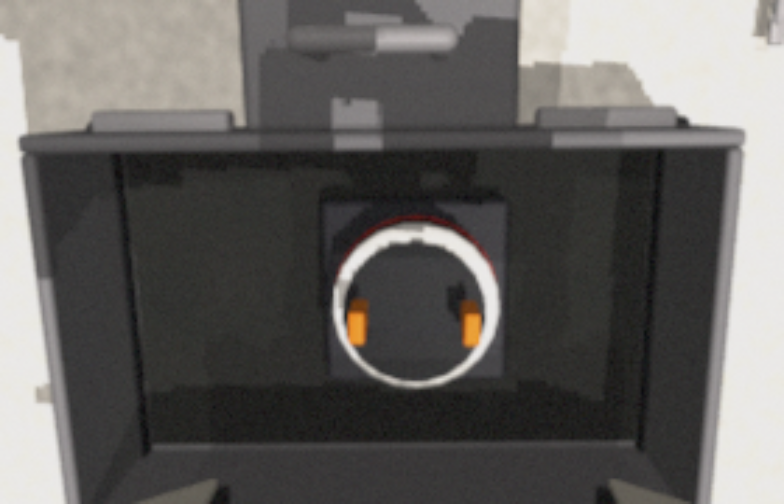

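The crop shows the cap seated flat: disc top at z=0.058, ear tops at 0.083, tabs 41.5 mm apart, which is the free spacing. Next I bring the closed fingers over and behind the lid.

```bash
python3 -m crank '[[-1,0,0,-40,0],[-1,0,0,-78,0],[-1,-20,-2,-82,0],[-1,-55,-5,-82,0],[-1,-90,-8,-82,0],[-1,-125,-11,-82,0],[-1,-155,-13,-82,0],[-1,-171,-14,-82,0],[-1,-171,-14,-82,0],[-1,-171,-14,-82,0]]' 40; python3 - <<'E'
from h import *
s=telemetry.observe();print(s["qpos"])
im,d=vision.read_camera("scene");c=cam("scene");P=cloud(c,d)
g=(P[...,0]>.64)&(P[...,0]<.76)&(abs(P[...,1]-.05)<.12)&(P[...,2]>.12)&(P[...,2]<.30)
p=P[g]
for z in(.14,.18,.22,.26,.285):
    q=p[abs(p[:,2]-z)<.01];print(z,len(q),np.percentile(q[:,0],[10,50,90]))
E
```

```text
time: 9.17
tool_pos: [0.7414, 0.0509, 0.4972]
tool_rot: [3.141, -0.007, -3.119]
contact_force: [0.4, 0.3, -0.6]
opening: 0.0067
grip_force: 0.0
[-3.44675605e-02  7.98486231e-01  4.89884747e-01 -7.05616003e-05
  1.85996344e+00 -1.62825309e+00]
0.14 322 [0.66380606 0.66707535 0.670296  ]
0.18 338 [0.67150287 0.67456651 0.67778776]
0.22 387 [0.67879666 0.68218055 0.68556754]
0.26 175 [0.68297762 0.68801292 0.69097285]
0.285 193 [0.68907613 0.69325168 0.69489822]
```

```bash
python3 -m crank '[[-1,0,0,25,0],[-1,0,0,55,0],[-1,0,0,74,0],[-1,0,0,74,0],[-1,10,0,74,0],[-1,25,0,74,0],[-1,40,0,74,0],[-1,40,0,74,0]]'
```

```text
time: 9.88
tool_pos: [0.6976, 0.0505, 0.4315]
tool_rot: [-3.141, 0.002, -3.118]
contact_force: [-0.7, 0.1, 1.3]
opening: 0.0006
grip_force: 0.0
```

```bash
python3 -m crank '[[-1,15,0,4,0],[-1,30,0,8,0],[-1,48,0,10,0],[-1,66,0,12,0],[-1,84,0,16,0],[-1,102,0,29,0],[-1,118,0,43,0],[-1,130,0,60,0],[-1,140,0,78,0],[-1,140,0,78,0]]'; python3 -m crank '[[-1,4,0,18,0],[-1,9,0,36,0],[-1,11,0,54,0],[-1,12,0,70,0],[-1,12,0,74,0],[-1,12,0,76,0],[-1,12,0,76,0]]'
```

```text
time: 10.72
tool_pos: [0.5583, 0.0471, 0.3488]
tool_rot: [3.141, -0.005, -3.118]
contact_force: [-0.1, -0.2, -0.9]
opening: 0.0007
grip_force: 0.0
time: 11.3
tool_pos: [0.5487, 0.0467, 0.2814]
tool_rot: [-3.141, 0.005, -3.118]
contact_force: [-17.7, -0.2, 43.4]
opening: 0.0003
grip_force: 21.6
```

```bash
python3 -m crank '[[-1,0,0,-3,0],[-1,0,0,-30,0],[-1,0,0,-70,0],[-1,0,0,-110,0],[-1,0,0,-140,0],[-1,0,0,-155,0],[-1,0,0,-155,0]]';python3 w.py w4; python3 - <<'E'
from h import *
D=np.load("w4.npz");im=D["im"];c=(D["K"],D["R"],D["t"]);P=cloud(c,D["d"])
for x in(.46,.50,.53,.56,.59):
    g=(abs(P[...,0]-x)<.006)&(P[...,1]>-.05)&(P[...,1]<.0)&(P[...,2]<.2) if x>.5 else (abs(P[...,0]-x)<.004)&(abs(P[...,1]-.048)<.04)&(P[...,2]<.13)
    p=P[g];print(x,len(p),np.median(p[:,2]) if len(p) else 0)
e=(P[...,2]>.135)&(P[...,2]<.165)&(abs(P[...,0]-.476)<.02)&(abs(P[...,1]-.048)<.035);pe=P[e];print("eye",pe.mean(0),pe.min(0),pe.max(0),np.polyfit(pe[:,1],pe[:,0],1), ray(c,np.argwhere(e).mean(0)[::-1],.1535))
ed=(abs(P[...,2]-.1035)<.004);print(cv2.minAreaRect((P[ed&(P[...,0]<.7)&(P[...,0]>.40)][:,:2]*1000).astype(np.float32)))
E
```

```text
time: 11.88
tool_pos: [0.549, 0.0467, 0.4355]
tool_rot: [-3.141, 0.011, -3.118]
contact_force: [1.5, 0.5, -0.0]
opening: 0.0004
grip_force: 0.0
tcp [0.54902374 0.04667062 0.43552694] [-3.14070611  0.0109315  -3.11834517] cam [0.47171682 0.04434336 0.41462328] f 324.9916770902793 t 11.8833
0.46 829 0.10333173814943891
0.5 732 0.10324990389000537
0.53 633 0.10368325667512353
0.56 582 0.10370760320905445
0.59 532 0.10376890184147877
eye [0.4757218  0.04749697 0.15257972] [0.47220542 0.02614636 0.14893741] [0.47982067 0.06983377 0.15539528] [-0.03201597  0.47724246] [[0.47570391 0.04749153 0.1535    ]]
((545.8477783203125, 50.518089294433594), (189.92750549316406, 241.31973266601562), 0.7524004578590393)
```

View pics/w4.png

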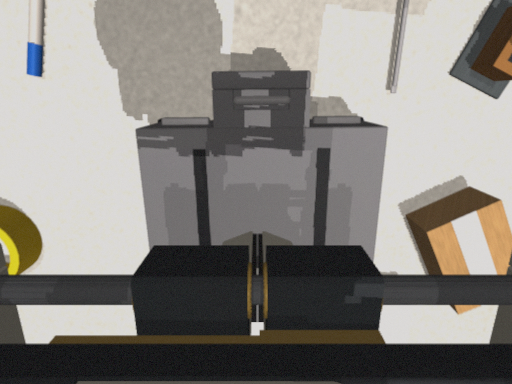

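The lid is shut flat with its top at z=0.1035, and the eye stands through the slot at (262,100). Now on to the hook.

```bash
python3 -m crank '[[0,10,21,0,0.1],[0,25,53,0,0.2],[0,41,87,0,0.3],[0,57,121,0,0.4],[0,73,155,0,0.43],[0,89,189,0,0.43],[0,105,223,0,0.43],[0,119,253,0,0.43],[0,130,276,0,0.43],[0,130,276,0,0.43],[0,130,276,0,0.43]]';python3 w.py w5;  python3 - <<'E'
from h import *
D=np.load("w5.npz");im=D["im"];c=(D["K"],D["R"],D["t"]);P=cloud(c,D["d"]);hsv=cv2.cvtColor(im,cv2.COLOR_RGB2HSV);H,S,V=[hsv[...,i].astype(int) for i in range(3)]
near=np.hypot(P[...,0]-.4125,P[...,1]-.3195)<.06
g=near&(P[...,2]>.104)&(P[...,2]<.122);p=P[g];print("handle top",len(p),p.mean(0),np.percentile(p[:,2],[5,50,95]));r=cv2.minAreaRect((p[:,:2]*1000).astype(np.float32));print(r)
g=near&(abs(P[...,2]-.044)<.004);print("wood",g.sum(),cv2.minAreaRect((P[g][:,:2]*1000).astype(np.float32)))
g=near&(P[...,2]>.055)&(P[...,2]<.1);p=P[g];print("mid",len(p),p.mean(0),cv2.minAreaRect((p[:,:2]*1000).astype(np.float32)))
E
```

```text
time: 12.85
tool_pos: [0.4112, 0.3206, 0.4283]
tool_rot: [-3.14, -0.001, 2.738]
contact_force: [0.6, 0.5, -0.5]
opening: 0.0455
grip_force: 0.0
tcp [0.41120283 0.32056558 0.42832115] [-3.13990149e+00 -8.24390218e-04  2.73764821e+00] cam [0.33982604 0.35039113 0.40830857] f 324.9916770902793 t 12.85
handle top 377 [0.40994626 0.32379089 0.1108776 ] [0.10908441 0.1110672  0.11243188]
((410.4381408691406, 323.5950927734375), (11.51011848449707, 27.731597900390625), 67.25706481933594)
wood 1198 ((410.7828063964844, 323.89202880859375), (33.7813606262207, 70.02718353271484), 66.33416748046875)
mid 112 [0.39770241 0.32906607 0.0742589 ] ((396.9573059082031, 329.3404541015625), (11.928009986877441, 6.24173641204834), 68.00611114501953)
```

View pics/w5.png

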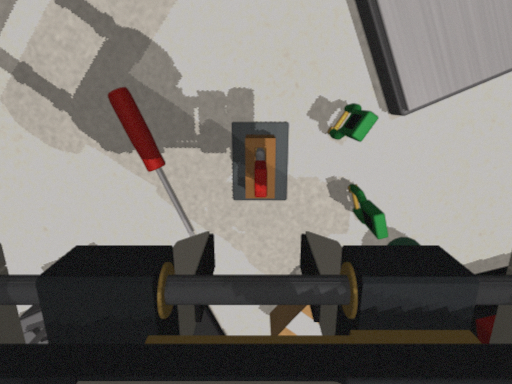

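The wrist view shows the red hook upright at (260,178) in the stand. The green look-alikes are well clear at (352,122) and (368,212).

```bash
python3 -m crank '[[0,2,2.5,35,0],[0,2,2.5,75,0],[0,2,2.5,115,0],[0,2,2.5,145,0],[0,2,2.5,165,0],[0,2,2.5,176,0],[0,2,2.5,176,0],[-1,2,2.5,176,0],[-1,2,2.5,176,0],[-1,2,2.5,176,0],[-1,2,2.5,176,0],[-1,2,2.5,176,0]]' 40; python3 -m crank '[[-1,0,0,0,0],[-1,0,0,0,0],[-1,0,0,0,0]]'
```

```text
time: 13.9
tool_pos: [0.411, 0.3226, 0.254]
tool_rot: [3.14, 0.001, 2.735]
contact_force: [-1.0, 0.0, -0.6]
opening: 0.0171
grip_force: 0.0
time: 14.15
tool_pos: [0.4109, 0.3228, 0.2536]
tool_rot: [3.141, 0.001, 2.735]
contact_force: [-0.1, 0.4, 3.9]
opening: 0.0113
grip_force: 40.0
```

```bash
python3 -m crank '[[-1,0,0,-8,0],[-1,0,0,-18,0],[-1,0,0,-30,0],[-1,0,0,-45,0],[-1,0,0,-70,0],[-1,0,0,-100,0],[-1,0,0,-135,0],[-1,0,0,-165,0],[-1,0,0,-180,0],[-1,0,0,-180,0],[-1,0,0,-180,0]]'; python3 w.py w6; python3 - <<'E'
from h import *
D=np.load("w6.npz");im=D["im"];c=(D["K"],D["R"],D["t"]);P=cloud(c,D["d"])
s=telemetry.observe();T=s["tool_pos"];a=s["tool_rot"][2]-np.pi  # hook yaw
d=P-T; xl=d[...,0]*np.cos(a)+d[...,1]*np.sin(a); yl=-d[...,0]*np.sin(a)+d[...,1]*np.cos(a)
g=(abs(xl)<.04)&(abs(yl)<.02)&(d[...,2]<-.15)&(d[...,2]>-.3)
for z0 in np.arange(-.30,-.14,.015):
    k=g&(d[...,2]>=z0)&(d[...,2]<z0+.015)
    if k.sum()>8: print(round(z0,3),k.sum(),"x",xl[k].min().round(4),xl[k].max().round(4),"y",yl[k].min().round(4),yl[k].max().round(4))
cv2.imwrite("pics/w6c.png",cv2.cvtColor(cv2.resize(im[130:384,130:390],(780,762))[:600],cv2.COLOR_RGB2BGR))
E
```

```text
time: 15.07
tool_pos: [0.4105, 0.3225, 0.434]
tool_rot: [3.14, 0.001, 2.735]
contact_force: [-1.0, 0.3, -1.4]
opening: 0.0117
grip_force: 40.0
tcp [0.41047507 0.32245867 0.43398681] [3.14043936e+00 1.05046192e-03 2.73487352e+00] cam [0.33926534 0.35251091 0.41383735] f 324.9916770902793 t 15.0667
-0.24 53 x -0.0227 -0.0177 y -0.0051 0.0051
-0.225 96 x -0.0232 -0.0193 y -0.0049 0.0048
-0.21 289 x -0.0228 -0.0114 y -0.0051 0.0049
-0.195 218 x -0.0172 -0.0118 y -0.0059 0.0057
-0.18 606 x -0.015 -0.0085 y -0.0196 0.0197
-0.165 855 x -0.0153 -0.0084 y -0.0199 0.0197
```

View pics/w6c.png

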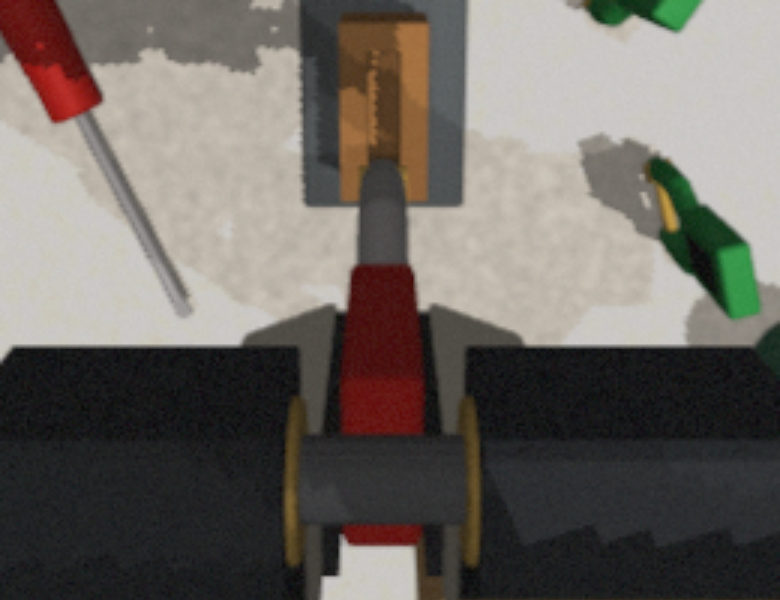

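The crop shows the hook hanging upright and central in the grip, with the stand empty beneath it. Now I carry it over the eye.

```bash
python3 -m crank '[[-1,-6,-8,0,-0.06],[-1,-18,-25,0,-0.15],[-1,-36,-50,0,-0.24],[-1,-56,-77,0,-0.33],[-1,-76,-105,0,-0.4],[-1,-96,-132,0,-0.437],[-1,-116,-160,0,-0.437],[-1,-136,-187,0,-0.437],[-1,-152,-209,0,-0.437],[-1,-162,-223,0,-0.437],[-1,-166,-228,0,-0.437],[-1,-166,-228,0,-0.437]]'; python3 w.py w7; python3 - <<'E'
from h import *
D=np.load("w7.npz");im=D["im"];c=(D["K"],D["R"],D["t"]);P=cloud(c,D["d"]);s=telemetry.observe();print(s["tool_pos"],s["tool_rot"])
e=(P[...,2]>.14)&(P[...,2]<.16)&(abs(P[...,0]-.476)<.02)&(abs(P[...,1]-.048)<.035);pe=P[e];print(len(pe));print("eye",pe.mean(0),pe.min(0),pe.max(0),np.polyfit(pe[:,1],pe[:,0],1))
b=(P[...,2]>.18)&(P[...,2]<.25)&(abs(P[...,0]-.47)<.04)&(abs(P[...,1]-.048)<.02);print("hook",b.sum(),P[b].mean(0),P[b].min(0),P[b].max(0))
E
```

```text
time: 16.12
tool_pos: [0.4732, 0.0465, 0.4318]
tool_rot: [3.141, -0.003, -3.114]
contact_force: [0.1, 0.5, -0.3]
opening: 0.0117
grip_force: 40.0
tcp [0.47315139 0.04651404 0.43180483] [ 3.14141983e+00 -2.93118151e-03 -3.11373224e+00] cam [0.3955601  0.04382653 0.41196313] f 324.9916770902793 t 16.1167
[0.47292749 0.04752389 0.4320864 ] [ 3.14101392e+00 -2.50855234e-03 -3.11265490e+00]
345
eye [0.47475694 0.04793329 0.15150656] [0.47154537 0.02569564 0.1401456 ] [0.4796537  0.07020864 0.15514244] [-0.0352516   0.47644666]
hook 642 [0.45399647 0.04567286 0.22908355] [0.44869629 0.03994312 0.1933537 ] [0.46092587 0.05151728 0.2499284 ]
```

View pics/w7.png

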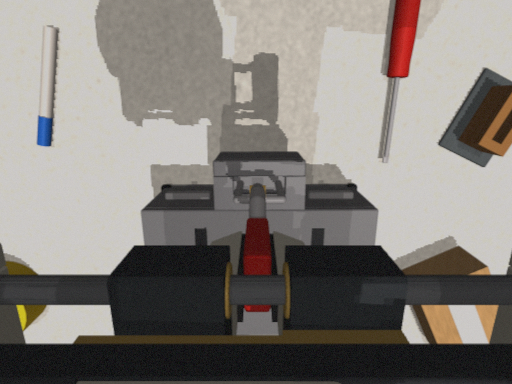

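```bash
python3 -m crank '[[-1,0,0,10,0],[-1,0,0,22,0],[-1,0,0,32,0],[-1,0,0,38,0],[-1,0,0,42,0],[-1,0,0,46,0],[-1,0,0,50,0],[-1,0,0,54,0],[-1,0,0,54,0]]'; python3 -m crank '[[-1,0,0,4,0],[-1,0,0,8,0],[-1,0,0,12,0],[-1,0,0,15,0],[-1,0,0,18,0],[-1,0,0,18,0]]'
```

```text
time: 16.92
tool_pos: [0.473, 0.0476, 0.379]
tool_rot: [-3.141, -0.0, -3.111]
contact_force: [-3.0, -0.6, 2.2]
opening: 0.0116
grip_force: 40.0
time: 17.42
tool_pos: [0.4728, 0.0475, 0.36]
tool_rot: [3.141, -0.002, -3.112]
contact_force: [-0.0, -0.0, -0.3]
opening: 0.0114
grip_force: 40.0
```

```bash
python3 -m crank '[[-1,0,0,2,0],[-1,0,0,4,0],[-1,0,0,6,0],[-1,0,0,6,0],[-1,0,0,6,0]]';  python3 -m crank '[[-1,0,0,-4,0],[-1,0,0,-8,0],[-1,0,0,-12,0],[-1,0,0,-15,0],[-1,0,0,-15,0]]'; python3 -m crank '[[-1,0,0,-2,0],[-1,0,0,-4,0],[-1,0,0,-6,0],[-1,0,0,-6,0]]'
```

```text
time: 17.83
tool_pos: [0.4731, 0.0476, 0.3551]
tool_rot: [-3.142, -0.0, -3.111]
contact_force: [-0.2, -0.2, -0.4]
opening: 0.0117
grip_force: 40.0
time: 18.25
tool_pos: [0.4732, 0.0476, 0.3712]
tool_rot: [-3.141, 0.002, -3.111]
contact_force: [-0.2, 0.3, -0.7]
opening: 0.0119
grip_force: 40.0
time: 18.58
tool_pos: [0.4731, 0.0476, 0.3766]
tool_rot: [-3.141, 0.001, -3.111]
contact_force: [0.0, -1.5, -1.2]
opening: 0.0119
grip_force: 40.0
```

```bash
python3 -m crank '[[-1,0,0,-1,0],[-1,0,0,-2,0],[-1,0,0,-3,0],[-1,0,0,-3,0]]'
```

```text
time: 18.92
tool_pos: [0.473, 0.0475, 0.3787]
tool_rot: [3.142, -0.001, -3.111]
contact_force: [1.1, 0.6, -6.4]
opening: 0.0119
grip_force: 40.0
```

The gate holds against an upward pull (6.4 N with the bar at the gate), so it has snapped shut. I lower the hook until the bar is at the top of the loop, release it and back off.

```bash
python3 -m crank '[[-1,0,0,6,0],[-1,0,0,12,0],[-1,0,0,18,0],[-1,0,0,23,0],[-1,0,0,26,0],[-1,0,0,26,0]]'; python3 -m crank '[[0.2,0,0,0,0],[0.2,0,0,0,0],[0.2,0,0,0,0],[0.2,0,0,-10,0],[0.2,0,0,-40,0],[0.2,0,0,-80,0],[0.2,0,0,-110,0],[0.2,0,0,-130,0],[0.2,0,0,-130,0],[0.2,0,0,-130,0],[0.2,0,0,-130,0],[0.2,0,0,-130,0]]'; python3 w.py w8
```

```text
time: 19.42
tool_pos: [0.4729, 0.0476, 0.3527]
tool_rot: [3.142, -0.001, -3.111]
contact_force: [-0.5, -0.3, 0.1]
opening: 0.0118
grip_force: 40.0
time: 20.42
tool_pos: [0.4729, 0.0476, 0.4818]
tool_rot: [3.141, -0.003, -3.111]
contact_force: [0.2, -0.3, -0.5]
opening: 0.055
grip_force: 0.0
tcp [0.47289107 0.04755015 0.48175226] [ 3.14143614e+00 -2.78240062e-03 -3.11141529e+00] cam [0.39531758 0.04469335 0.46190382] f 324.9916770902793 t 20.4167
```

View pics/w8.png

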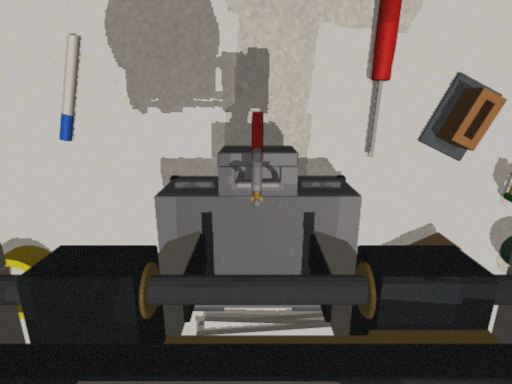

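The hook has tipped over toward the robot and hangs on the eye, its handle at (257,130). I let it settle and check the lid and hook before handing in.

```bash
python3 -m crank '[[0.2,0,0,0,0],[0.2,0,0,0,0],[0.2,0,0,0,0],[0.2,0,0,0,0],[0.2,0,0,0,0],[0.2,0,0,0,0],[0.2,0,0,0,0],[0.2,0,0,0,0],[0.2,0,0,0,0],[0.2,0,0,0,0],[0.2,0,0,0,0],[0.2,0,0,0,0]]'; python3 w.py w9; python3 - <<'E'
from h import *
for n in("w8","w9"):
    D=np.load(n+".npz");im=D["im"];c=(D["K"],D["R"],D["t"]);P=cloud(c,D["d"]);hsv=cv2.cvtColor(im,cv2.COLOR_RGB2HSV)
    H,S,V=[hsv[...,i].astype(int) for i in range(3)]
    r=((H<8)|(H>172))&(S>130)&(V>60)&(abs(P[...,1]-.048)<.04)&(P[...,2]>.03);print("handle",P[r].mean(0),P[r].min(0))
    g=(H>8)&(H<30)&(S>110)&(abs(P[...,1]-.048)<.03)&(P[...,2]>.1)&(P[...,2]<.25);print("gate",g.sum(),P[g].mean(0) if g.any() else 0)
    for x in(.46,.52,.56):
        l=(abs(P[...,0]-x)<.005)&(abs(P[...,1]-.02)<.008)&(P[...,2]<.2);print(x,np.median(P[l][:,2]))
im,d=vision.read_camera("scene");save(cv2.resize(im[150:260,160:340],(792,484),interpolation=cv2.INTER_CUBIC),"pics/s9.png")
E
```

```text
time: 21.47
tool_pos: [0.473, 0.0476, 0.4832]
tool_rot: [-3.142, 0.0, -3.111]
contact_force: [-0.3, 0.7, -0.4]
opening: 0.0549
grip_force: 0.0
tcp [0.47303969 0.04755644 0.48321023] [-3.14150846e+00  7.15013525e-05 -3.11140941e+00] cam [0.39552344 0.0446921  0.46313654] f 324.9916770902793 t 21.4667
handle [0.42582059 0.04564448 0.12289244] [0.39531758 0.03988387 0.09983717]
gate 67 [0.4881911  0.04654967 0.14878728]
0.46 0.10314538092226892
0.52 0.1034354710039894
0.56 0.10352349999675556
handle [0.42545548 0.04554834 0.12537544] [0.39552344 0.03991894 0.0994098 ]
gate 67 [0.48787656 0.0465692  0.14934378]
0.46 0.1033825330950868
0.52 0.10361517978141242
0.56 0.10365357990348668
```

View pics/s9.png

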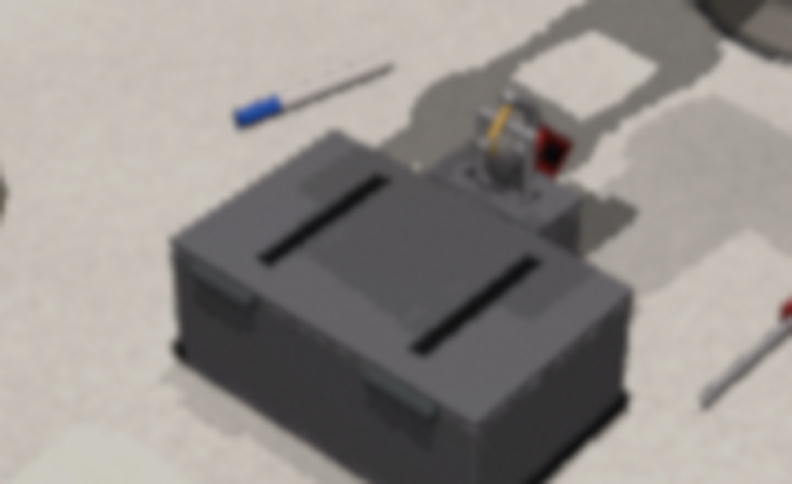

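The crop shows the lid shut and the hook hanging at rest on the eye at (505,140), with the brass gate closed at (498,125).

```bash
python3 -c "
from cell import ticket
print(ticket.hand_in())"
```

```text
the job is handed in; nothing more can be done
None
```

I handed the job in at about 21.6 s: the cap is clipped flat in the lens mouth, the lid is shut over the eye, and the red hook hangs on the eye with its gate closed. No bystander was touched. The hand-in gave no verdict, and pressing the lid shut put about 43 N on the fingertips, just over the 40 N limit the rules give for the arm and gripper body.

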